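Oil a derailleur pivot and hold its cage wound to the stop

ROBOT

A 6-joint arm with a two-finger parallel gripper is mounted at the origin on a cart in front of the work surface, level with it; the furniture and walls round the work are solid. World frame = base frame: x ahead of the robot, y to its left, z up, the work surface at z = 0. Lengths are in m, angles in degrees, forces in N, time in s.
With the tool pointing down it reaches from about 0.375 to 0.9 m from the base axis. Payload 3.1 kg.
Tool frame: the origin (TCP) lies on the centre line of the jaws, within the pads' length; the fingertips stand 22 mm ahead of it and the grasp point (between the pads) lies 3 mm ahead of it; z points along the fingers, y is the line along which they close (so a half turn about z gives the same grasp; the last joint's range is limited). The gripper opens to 87 mm and grips with 3 to 60 N. Pads are 19 mm wide; open, the fingers measure 117 mm over their backs; the gripper's body (75 mm by 190 mm) begins 51 mm behind the grasp point.
Start: joints at [59.616, 30.224, 82.088, -0, 67.689, -10.227], TCP at [0.215, 0.587, 0.205] pointing down, gripper open.
Joint ranges: [-176.69, 176.69], [-43.24, 126.21], [12.49, 139.97], [-82, 262], [0, 151.66], [-163.58, 163.58]. Speed limits (degrees/s): [159.86, 159.86, 180, 180, 180, 180].

INTERFACE

Orientations are given as a 3x3 rotation matrix whose columns are the frame's x, y, z axes.
In Python, from rig import * gives the robot as it stands.
- The arm moves only by the shell command python3 -m jog 'ROWS'. ROWS is text: rows parted by semicolons, each of 7 numbers parted by spaces: the shift along the tool's x, y, z in mm, then the turn, a rotation vector about the tool's x, y, z in rad, then the finger opening in mm, from 0 to 87. In form: tx ty tz ax ay az fingers; .... A call has 1 to 12 rows; each row shifts and turns the commanded pose from where the row before left it, along the tool's axes as they then stand; what a row does not reach is not made up. A row lasts 1/8 s, in which the tool goes at most 62.5 mm and 10.7 degrees, less where a joint would pass 70% of its speed; a pose out of reach is approached as far as the arm can. A call with a gripper value outside its range is refused whole. The fingers move at their own pace and stop on an object; the grip force is fixed at half the most. Time passes only in rows, so rows that do not move let the fingers close. It gives the time, the measured TCP pose, the force, the opening and the grip force at its end, in the units of the state.
- read_state(): the state, without advancing time (a new reading comes with each control period).
- capture(name): name is "scene" or "top"; returns a dict with "color" (384x512x3 uint8, red, green, blue), "camera_matrix" (3x3 intrinsics, pixels), "distortion" ([k1, k2, p1, p2, k3] as OpenCV has them; the pictures are not rectified), "R" (3x3) and "t" (3): a world point X has camera coordinates R X + t. Camera axes: x right, y down, z forward; pixel columns grow to the right and rows downward; lengths in m; the calibration is good to about 2 mm. A picture is of the moment at which its call begins. There is no depth.
- hand_in(): hands the job in; it is judged then, once.
Trained networks look in the newest picture that a camera, given by its name, has taken for a name from the list of things; names that differ only in an ending like _2 or _b are one class to them, and where a whole thing is asked for, a point or a joint stands for the part that bears it (a point fixed in the world has none). Each returns a list of dicts, best first, with "conf" (0 to 1); they miss things now and then, are a little off and sometimes report something else, mostly with a low value. They report only what shows in the picture. A call takes as long as a camera call.
- find_in(camera, target): "at" ([x, y, z] in m, in world coordinates, good to about 4 mm: the middle of the surface that is visible of it).
- trace(camera, target): "pixels" (384x512 bool, what is visible of it).
- place_of(camera, target): "at" ([x, y, z] in m, in world coordinates, good to about 4 mm: a listed point, or the origin of a listed thing).
The state is a dict: "time_s": time; "joint_positions": joint angles; "qvel": joint speeds; "tau": joint torques, N m; "position": TCP position; "tcp_rot": TCP orientation; "force": force on the tool from outside, world axes, zero at the start; "moment": the same for the moment, N m; "opening": opening from 0.0 (shut) to 1.0 (fully open); "grasp_force": force on a finger pad.
Only numpy, scipy, OpenCV 4.12 (cv2) and the standard library are available. Lean on these libraries where they do the work, as an engineer would, in place of code of your own. Each camera call takes 0.05 s, during which the arm holds its last target. There are 200 camera calls.

TASK

Oil this bicycle derailleur: press the lubricator's sprung nozzle cap all the way down and let it come all the way back up, and after that swing the derailleur's cage arm forward (counter-clockwise seen from above), against its spring, until it is fully wound against its stop. Finish while the gripper's fingers are still holding the cage there, at rest; do not let go, because it springs back. Leave the masking tape roll, the little tin and the black tape where they lie.

Things in the scene. Friction and masses are not known exactly. Their poses are not given: they have to be found in the camera images.
- derailleur: Derailleur lying flat, bolted to a fixed bench plate 10 mm thick. Origin on the bench top below the cage pivot, z up. The plate reaches -60 to +110 mm in its y, +-55 mm in its x. Knuckles and hanger post (up to 62 mm high) are on the +y side of the pivot; the cage arm, part of this body, sweeps over the -y side, with only plate and stop pin below.
- cage_pivot (a point): Point on the cage's vertical pivot axis, 65 mm above the bench, half-way up the cage. Fixed.
- lower_pulley (a point): Centre of the black toothed pulley at the cage arm's free end, 85 mm from the pivot axis, 65 mm above the bench; moves with the arm. Diameter 35 mm (39 over teeth), 9 mm thick, between two steel plates 14 mm wide with outer faces at 56 and 74 mm height; bolt head to 78 mm. Can be pushed from the side or pinched from above.
- cage_arm (a joint): Cage angle, rad: 0 sprung back, 1.20 wound against its stop (9 mm upright pin, 43 mm from the pivot, top at 74 mm). Grows counter-clockwise from above; the arm points 125 deg clockwise of the derailleur's +x at 0, 56 deg at 1.20. Spring: 0.28 N m at 0, 0.70 at the stop (3.3 to 8.2 N at the pulley); it swings back when let go.
- lubricator: White bottle, 28 mm in diameter, clamped in a fixed round foot 76 mm in diameter, 16 mm high, with a small upright bracket on its +x side; origin under the foot's centre on the bench, z up. Stands on the +y side of the derailleur, its straw aimed at the cage pivot.
- cap_top (a point): Centre of the flat top of the lubricator's sprung white nozzle cap (24 to 26 mm in diameter, 22 mm high), 135 mm above the bench when it is up; moves with the cap. A thin straw leaves the cap's side 11 mm below the top and runs 125 mm along the lubricator's -y.
- nozzle_cap (a joint): How far the cap is pressed, m: 0 up, 0.006 fully down. Needs 3 N to start and 6 N to be fully down; springs back up when released.
- masking_roll: Roll of beige masking tape lying flat, 94 mm in diameter, 25 mm high, origin at the centre of its underside. Bystander, loose.
- small_tin: Small dark tin with a lid, 67 x 92 x 36 mm, origin at the centre of its underside. Bystander, loose.
- black_tape: Small roll of black tape lying flat, 62 mm in diameter, 19 mm high, origin at the centre of its underside. Bystander, loose.

How it is judged (in metres and radians):
On the way, in this order (a step that is already met when the one before it is completed fails the run):
1. the nozzle cap is pressed fully down (5 mm or more of its 6 mm) while the cage arm is still sprung back (value of joint nozzle_cap above 0.005 m and value of joint cage_arm below 0.15 rad), for 0.1 s.
2. the cap is back up (within 1 mm) while the cage arm is still sprung back (value of joint nozzle_cap below 0.001 m and value of joint cage_arm below 0.15 rad), for 0.1 s.
3. the fingers hold the cage arm at its stop (1.13 rad or more) (value of joint cage_arm above 1.13 rad and contact force between the fingers and derailleur above 1 N), for 0.2 s.
At the end, for the whole second after the job is handed in: The cage arm is at its stop (1.13 rad or more of 1.20) and still (under 0.1 rad/s), held there by the fingers with more than 1 N of contact; the nozzle cap is up (within 1 mm); the masking roll, the tin and the black tape are within 20 mm of where they lay (all of step 3 and velocity of joint cage_arm between -0.1 and 0.1 rad/s and value of joint nozzle_cap below 0.001 m and distance of each of masking_roll, small_tin, black_tape from where it was at the start of the episode below 0.02 m); the arm keeps its last pose, push and grip.
It fails at once if a bystander (masking roll, tin or black tape) is moved by more than 20 mm (distance of any of masking_roll, small_tin, black_tape from where it was at the start of the episode above 0.02 m).
It also fails if it takes over 58 s, if anything falls off the work surface, if the arm or the gripper's body presses on something with over 40 N, if the wrist force passes 120 N, or if a joint passes its speed limit or range.

## Working session

There is one attempt and no reset: what is moved stays moved. The work goes in short steps, Python scripts to look and compute and a shell command to move; the robot and the scene stay as the last step left them, time stands still between calls to the robot, and variables do not carry over. Pictures are saved under pics/ and viewed, at most 10 in all, crops included, and the job is handed in when it is done.

```bash
mkdir -p pics
python3 - <<'E'
from rig import *
import cv2,numpy as np
for c in("scene","top"):
    p=capture(c); cv2.imwrite(f"pics/{c}0.png",p["color"][:,:,::-1])
    for n in("derailleur","cage_pivot","lower_pulley","lubricator","cap_top","masking_roll","small_tin","black_tape"):
        print(c,n,[(np.round(d["at"],3),round(d["conf"],2)) for d in place_of(c,n)[:2]])
s=read_state();print(s["time_s"],s["position"],s["tcp_rot"],s["force"],s["opening"])
E
```

```text
scene derailleur [(array([ 0.523, -0.026, -0.002]), 0.59)]
scene cage_pivot [(array([ 0.521, -0.024,  0.062]), 0.97)]
scene lower_pulley [(array([ 0.481, -0.098,  0.066]), 0.63)]
scene lubricator [(array([0.505, 0.167, 0.   ]), 0.65)]
scene cap_top [(array([0.502, 0.167, 0.137]), 0.42)]
scene masking_roll [(array([ 0.587, -0.279,  0.004]), 0.8)]
scene small_tin [(array([ 0.703, -0.088,  0.002]), 0.71)]
scene black_tape [(array([ 0.46 , -0.272, -0.002]), 0.69)]
top derailleur [(array([ 0.52 , -0.02 , -0.001]), 0.64)]
top cage_pivot []
top lower_pulley [(array([ 0.475, -0.095,  0.067]), 0.71)]
top lubricator [(array([0.504, 0.165, 0.002]), 0.74), (array([ 0.589, -0.272, -0.   ]), 0.69)]
top cap_top [(array([0.502, 0.164, 0.131]), 0.44), (array([ 0.461, -0.267,  0.002]), 0.22)]
top masking_roll [(array([ 0.589, -0.274, -0.002]), 0.7)]
top small_tin [(array([ 0.702, -0.092, -0.002]), 0.65)]
top black_tape [(array([ 0.463, -0.273,  0.003]), 0.93)]
0.9 [0.21532536 0.58671812 0.20518211] [[-9.38760145e-01  3.44571314e-01  2.47637911e-05]
 [ 3.44571314e-01  9.38760144e-01  3.01378785e-05]
 [-1.28626117e-05  3.68251312e-05 -9.99999999e-01]] [ 0.27374379  0.26567767 -0.1212653 ] 1.0026017176450142
```

View pics/scene0.png

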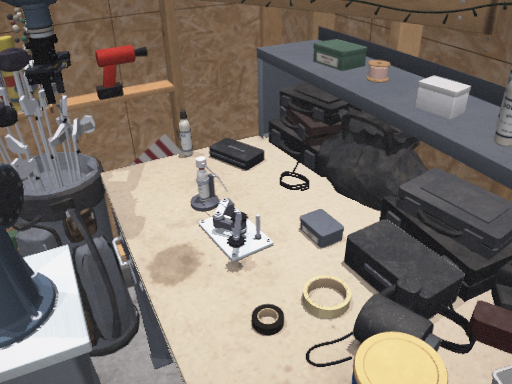

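View pics/top0.png

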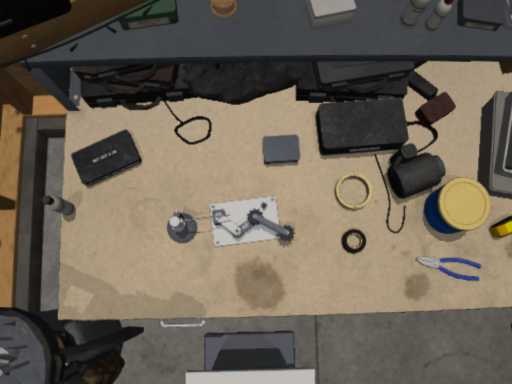

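The networks agree with the pictures. In the top view the cap is at about (178,222), the pulley at (287,232), and the plate between them. The derailleur yaw is about +5°, the pulley is 86 mm from the pivot as it should be, and the cap is at (0.503, 0.1655). I'll move above the cap with the fingers shut.

```bash
python3 -m jog '-41.6 -29.6 0 0 0 0 0;-41.6 -29.6 0 0 0 0 0;-41.6 -29.6 0 0 0 0 0;-41.6 -29.6 0 0 0 0 0;-41.6 -29.6 0 0 0 0 0;-41.6 -29.6 0 0 0 0 0;-41.6 -29.6 0 0 0 0 0;-41.6 -29.6 0 0 0 0 0;-41.6 -29.6 0 0 0 0 0;-41.6 -29.6 0 0 0 0 0;0 0 0 0 0 0 0;0 0 0 0 0 0 0'
python3 - <<'E'
from rig import *
import numpy as np
s=read_state();print(s["position"],s["tcp_rot"],s["force"],s["opening"])
for c in("scene","top"):
  for k in range(2):
    capture(c)
    for n in("cage_pivot","lower_pulley","cap_top","lubricator"):
        print(c,n,[(np.round(d["at"],4),round(d["conf"],2)) for d in place_of(c,n)[:1]])
E
```

```text
time_s: 2.4
position: [0.5034, 0.1655, 0.205]
tcp_rot: [[-0.938, 0.345, -0.001], [0.345, 0.938, 0.0], [0.001, 0.0, -1.0]]
force: [0.6, -0.3, 0.2]
opening: 0.004
grasp_force: 0.0
[0.50338177 0.16554671 0.20503605] [[-9.38461314e-01  3.45383167e-01 -9.10699197e-04]
 [ 3.45382956e-01  9.38461755e-01  3.84750696e-04]
 [ 9.87542781e-04  4.65336626e-05 -9.99999511e-01]] [ 0.58929826 -0.30976253  0.24554499] 0.003748654650171007
scene cage_pivot [(array([ 0.522 , -0.0221,  0.0621]), 0.7)]
scene lower_pulley [(array([ 0.4824, -0.0953,  0.0631]), 0.86)]
scene cap_top [(array([0.5029, 0.1663, 0.1343]), 0.51)]
scene lubricator [(array([ 0.5053,  0.1663, -0.0025]), 0.66)]
scene cage_pivot [(array([ 0.5218, -0.02  ,  0.0629]), 0.97)]
scene lower_pulley [(array([ 0.4789, -0.0978,  0.0667]), 0.62)]
scene cap_top [(array([0.5034, 0.1668, 0.1366]), 0.63)]
scene lubricator [(array([ 0.5042,  0.1692, -0.003 ]), 0.79)]
top cage_pivot [(array([ 0.5232, -0.0196,  0.0701]), 0.78)]
top lower_pulley [(array([ 0.4791, -0.0953,  0.0628]), 0.74)]
top cap_top []
top lubricator [(array([0.5069, 0.1636, 0.0006]), 0.62)]
top cage_pivot [(array([ 0.522 , -0.0229,  0.0685]), 0.95)]
top lower_pulley [(array([ 0.4799, -0.0961,  0.0635]), 0.75)]
top cap_top []
top lubricator [(array([ 0.5048,  0.1651, -0.0011]), 0.61)]
```

```bash
python3 -m jog '0 0 20 0 0 0 0;0 0 20 0 0 0 0;0 0 5 0 0 0 0;0 0 3 0 0 0 0;0 0 3 0 0 0 0;0 0 0 0 0 0 0'
```

```text
time_s: 4.15
position: [0.5041, 0.1655, 0.1544]
tcp_rot: [[-0.939, 0.345, 0.001], [0.345, 0.939, 0.0], [-0.001, 0.0, -1.0]]
force: [0.1, 0.4, -0.5]
opening: 0.006
grasp_force: 0.0
```

```bash
python3 -m jog '0 0 2 0 0 0 0;0 0 0 0 0 0 0'; python3 -m jog '0 0 2 0 0 0 0;0 0 0 0 0 0 0'
```

```text
time_s: 4.4
position: [0.5039, 0.1655, 0.1522]
tcp_rot: [[-0.939, 0.345, 0.0], [0.345, 0.939, 0.0], [-0.0, 0.0, -1.0]]
force: [-0.1, 0.1, -1.0]
opening: 0.006
grasp_force: 0.0
time_s: 4.65
position: [0.5037, 0.1655, 0.15]
tcp_rot: [[-0.939, 0.345, -0.0], [0.345, 0.939, -0.0], [0.0, -0.0, -1.0]]
force: [0.5, 0.1, -0.3]
opening: 0.006
grasp_force: 0.0
```

Run:
```python
from rig import *
import cv2
p=capture("scene")["color"]; cv2.imwrite("pics/press.png",cv2.resize(p[100:260,140:300,::-1],None,fx=3.7,fy=3.7,interpolation=cv2.INTER_CUBIC))
```

```text
(no output)
```

View pics/press.png

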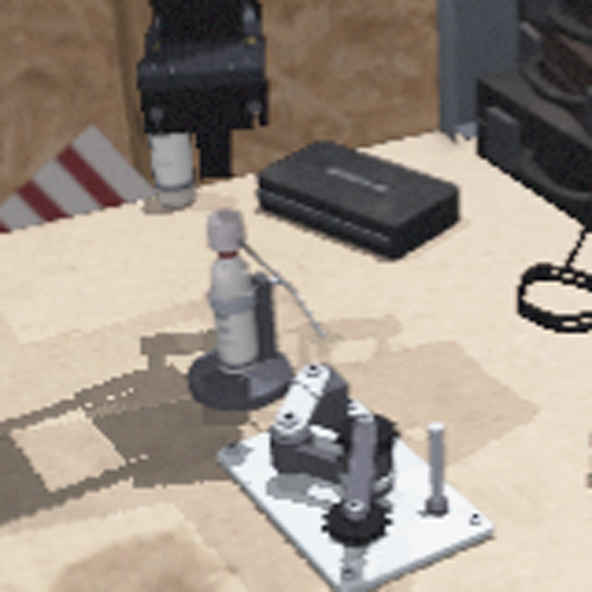

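The picture shows the fingertips at full-frame pixel (198,147) and the cap top at about (201,157). The tips are not on the cap, so I'll check the projections.

```bash
cat > h.py <<'E'
from rig import *
import cv2,numpy as np
def proj(p,X): return cv2.projectPoints(np.array(X,float).reshape(-1,3),cv2.Rodrigues(p["R"])[0],p["t"],p["camera_matrix"],np.array(p["distortion"]))[0].reshape(-1,2).round(1)
E
python3 - <<'E'
from h import *
s=read_state();P=s["position"];tip=P+.022*s["tcp_rot"][:,2]
print(P,tip)
for c in("scene","top"):
    p=capture(c)
    print(c,proj(p,[P,tip,[.503,.166,.135],[.522,-.021,.074],[.479,-.096,.078]]).tolist())
    for n in("cap_top","nozzle_cap","lower_pulley"):
        for d in trace(c,n)[:2]:
            y,x=np.nonzero(d["pixels"]);print(n,d["conf"],x.min(),x.max(),y.min(),y.max(),len(x))
    cv2.imwrite(f"pics/{c}2.png",cv2.resize(p["color"][100:260,130:290,::-1],None,fx=3.7,fy=3.7))
E
```

```text
[0.50377279 0.16549217 0.15006198] [0.50376799 0.16549146 0.12806198]
scene [[199.6, 152.4], [200.4, 160.2], [199.8, 157.8], [239.3, 213.6], [235.9, 236.0]]
cap_top 0.61 196 214 156 174 102
nozzle_cap 0.49 196 216 156 175 119
lower_pulley 0.6 227 247 211 247 481
top [[172.9, 220.4], [174.4, 221.6], [173.7, 221.6], [255.2, 215.3], [287.0, 232.3]]
lower_pulley 0.86 248 293 210 240 518
```

View pics/top2.png

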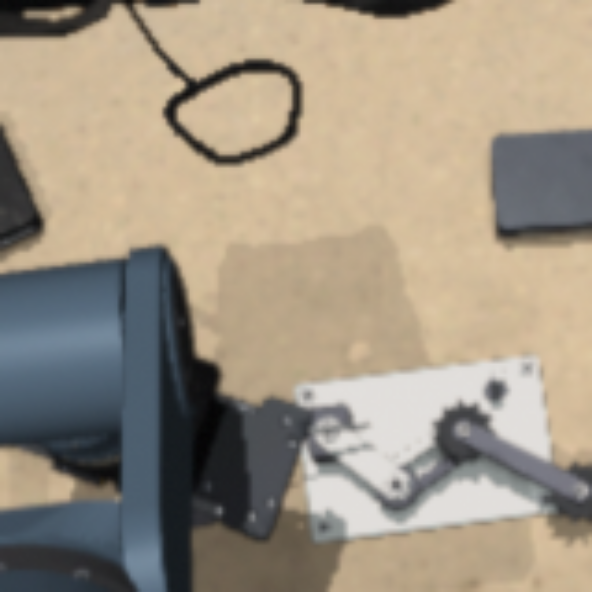

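View scene2.

View pics/scene2.png

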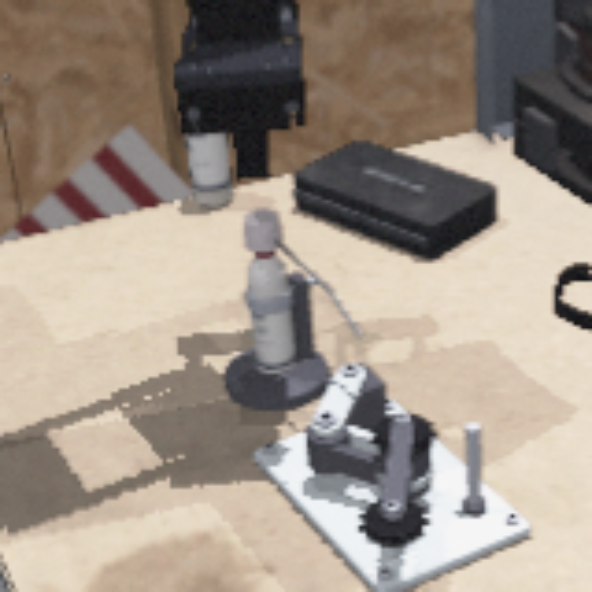

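Run:
```python
from h import *
s=read_state();P=s["position"];R=s["tcp_rot"]
W=lambda a:P+R@np.array(a)
for c in("scene","top"):
    p=capture(c); print(c,"cam at",(-p["R"].T@p["t"]).round(2))
    im=cv2.resize(p["color"][90:250,130:290,::-1],None,fx=3.7,fy=3.7).copy()
    q=lambda X:((proj(p,X)-[130,90])*3.7).astype(int)
    for X,col in(([W([a,b,-.048]) for a,b in((.0375,.095),(.0375,-.095),(-.0375,-.095),(-.0375,.095))],(0,255,0)),([W([a,b,.022]) for a,b in((.0095,.015),(.0095,-.015),(-.0095,-.015),(-.0095,.015))],(0,0,255)),([W([a,b,-.02]) for a,b in((.0095,.015),(.0095,-.015),(-.0095,-.015),(-.0095,.015))],(255,0,0))):
        cv2.polylines(im,[q(X)],True,col,1)
    cv2.imwrite(f"pics/{c}3.png",im)
print(s["joint_positions"],s["opening"])
a=cv2.imread("pics/scene3.png");cv2.imwrite("pics/both3.png",np.hstack([a[:450,:400],cv2.imread("pics/top3.png")[200:,:400][:450] if 0 else cv2.copyMakeBorder(cv2.imread("pics/top3.png")[200:,:400],0,58,0,0,0)]))
```

```text
scene cam at [ 0.2  -0.75  0.63]
top cam at [0.36 0.   1.25]
[ 6.10154226e+00  2.73343834e+01  9.88864610e+01  6.49535988e-04
  5.37745241e+01 -6.37435200e+01] 0.002568047557995232
```

View pics/both3.png

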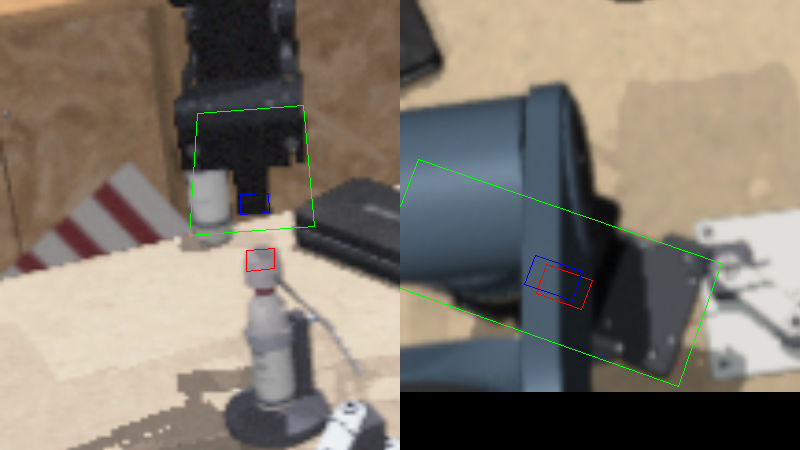

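The fingertips actually show about 42 mm higher than the reported pose and the given tool length imply. Both views agree on this, and the xy position fits. I'll keep descending and let contact force decide where to stop.

```bash
python3 -m jog '0 0 10 0 0 0 0;0 0 10 0 0 0 0;0 0 6 0 0 0 0;0 0 0 0 0 0 0'; python3 -m jog '0 0 4 0 0 0 0;0 0 0 0 0 0 0'|grep -E "pos|force"
python3 - <<'E'
from h import *
p=capture("scene");s=read_state();print(s["position"],s["joint_positions"])
cv2.imwrite("pics/s4.png",cv2.resize(p["color"][100:220,140:260,::-1],None,fx=4,fy=4))
E
```

```text
time_s: 5.7
position: [0.5033, 0.1654, 0.1233]
tcp_rot: [[-0.939, 0.345, -0.002], [0.345, 0.939, -0.0], [0.002, -0.001, -1.0]]
force: [-0.8, -0.6, 0.7]
opening: 0.003
grasp_force: 0.0
position: [0.5038, 0.1655, 0.12]
force: [0.4, -0.0, -0.4]
grasp_force: 0.0
[0.50389501 0.16551367 0.12018609] [ 6.10304009e+00  2.99799607e+01  1.00347974e+02  7.14198889e-04
  4.96646821e+01 -6.37424033e+01]
```

View pics/s4.png

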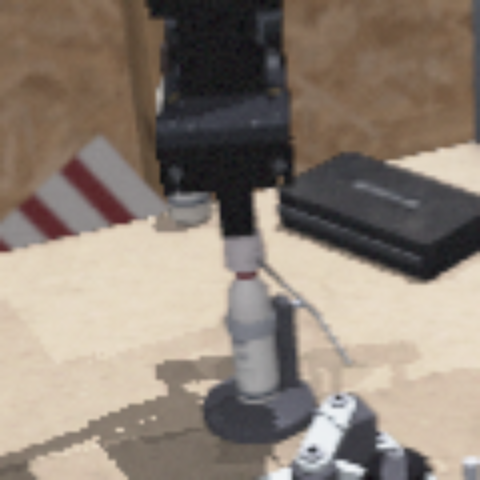

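The fingertip is at crop (238,238), right over the cap top and almost touching. I'll continue in small steps.

```bash
for i in 1; do python3 -m jog '0 0 2 0 0 0 0;0 0 0 0 0 0 0'; done|grep -E "pos|force"; python3 -m jog '0 0 2 0 0 0 0;0 0 0 0 0 0 0'|grep -E "pos|force";  python3 -m jog '0 0 2 0 0 0 0;0 0 0 0 0 0 0'|grep -E "pos|force"
```

```text
position: [0.5038, 0.1655, 0.1182]
force: [-0.1, 0.6, -0.7]
grasp_force: 0.0
position: [0.5039, 0.1655, 0.1164]
force: [-1.3, -0.2, 3.9]
grasp_force: 1.8
position: [0.5039, 0.1655, 0.1143]
force: [-0.9, 0.6, 4.6]
grasp_force: 2.3
```

```bash
python3 -m jog '0 0 2 0 0 0 0;0 0 0 0 0 0 0'|grep -E "pos|force"; python3 -m jog '0 0 1.5 0 0 0 0;0 0 0 0 0 0 0'|grep -E "pos|force";  python3 -m jog '0 0 1 0 0 0 0;0 0 0 0 0 0 0;0 0 0 0 0 0 0'|grep -E "pos|force"
```

```text
position: [0.504, 0.1655, 0.1123]
force: [-0.4, 0.0, 5.5]
grasp_force: 2.8
position: [0.504, 0.1655, 0.1119]
force: [-3.4, -0.6, 12.5]
grasp_force: 6.2
position: [0.5041, 0.1655, 0.1118]
force: [-4.7, -0.6, 18.3]
grasp_force: 9.2
```

Contact was at TCP z 0.117 and the cap bottomed at 0.112 with force rising to 18 N. So the real tips stand 17 mm above the reported TCP, and I'll use that. Next: rise, cross to above the pulley, then turn.

```bash
python3 -m jog '0 0 -5 0 0 0 0;0 0 -10 0 0 0 0;0 0 -20 0 0 0 0;0 0 -25 0 0 0 0;-11.3 -42.3 0 0 0 0 0;-11.3 -42.3 0 0 0 0 0;-11.3 -42.3 0 0 0 0 0;-11.3 -42.3 0 0 0 0 0;-11.3 -42.3 0 0 0 0 0;-11.3 -42.3 0 0 0 0 0;0 0 0 0 0 0 87'
python3 -m jog '0 0 0 0 0 0.1737 87;0 0 0 0 0 0.1737 87;0 0 0 0 0 0.1737 87;0 0 0 0 0 0.1737 87;0 0 0 0 0 0.1737 87;0 0 0 0 0 0.1737 87;0 0 0 0 0 0.1737 87;0 0 0 0 0 0.1737 87;0 0 0 0 0 0.1737 87;0 0 0 0 0 0.1737 87;0 0 0 0 0 0 87'
python3 - <<'E'
from h import *
p=capture("scene");print(place_of("scene","cap_top")[:1],place_of("scene","lower_pulley")[:1])
cv2.imwrite("pics/s5.png",cv2.resize(p["color"][110:270,150:310,::-1],None,fx=3.7,fy=3.7))
E
```

```text
time_s: 9.0
position: [0.4804, -0.099, 0.1695]
tcp_rot: [[-0.937, 0.349, 0.001], [0.349, 0.937, -0.001], [-0.001, -0.0, -1.0]]
force: [0.2, 0.5, -0.3]
opening: 0.055
grasp_force: 0.0
time_s: 10.38
position: [0.4798, -0.0951, 0.1695]
tcp_rot: [[0.492, 0.87, -0.001], [0.87, -0.492, 0.001], [0.0, -0.001, -1.0]]
force: [0.0, -0.7, -0.3]
opening: 0.997
grasp_force: 0.0
[] [{'at': [0.4811, -0.0938, 0.0645], 'conf': 0.56}]
```

View pics/s5.png

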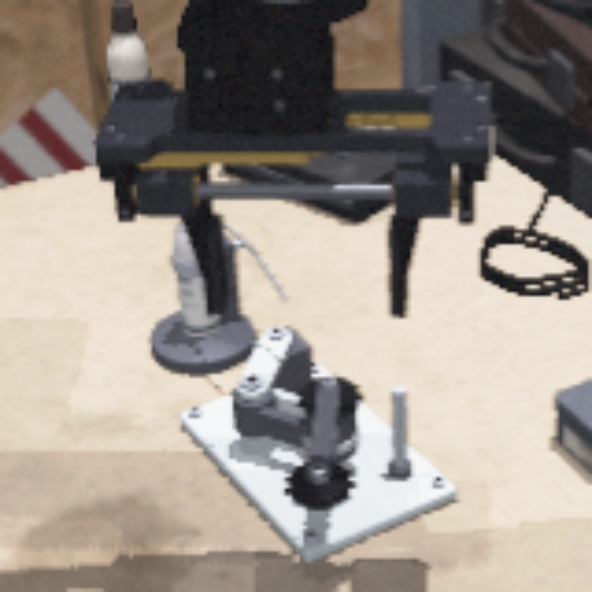

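The gripper straddles the pulley: tips at crop (215,315) and (400,315), pulley at (320,475). The cap has been released. Descend 133 mm and check before closing.

```bash
python3 -m jog '0 0 40 0 0 0 87;0 0 40 0 0 0 87;0 0 20 0 0 0 87;0 0 10 0 0 0 87;0 0 10 0 0 0 87;0 0 13 0 0 0 87;0 0 0 0 0 0 87'
python3 - <<'E'
from h import *
p=capture("scene")
cv2.imwrite("pics/s6.png",cv2.resize(p["color"][130:270,170:310,::-1],None,fx=4,fy=4))
E
```

```text
time_s: 11.4
position: [0.4796, -0.096, 0.0361]
tcp_rot: [[0.495, 0.869, -0.001], [0.869, -0.495, 0.0], [-0.0, -0.001, -1.0]]
force: [-0.2, -0.8, 0.2]
opening: 1.001
grasp_force: 0.0
```

View pics/s6.png

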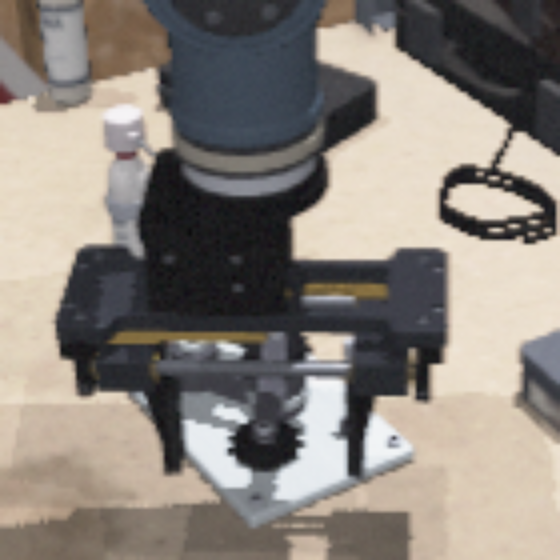

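The fingers straddle the pulley at crop (265,440), with tips at (175,470) and (355,475) at pulley height. The cap is up. Now I'll close.

```bash
python3 -m jog '0 0 0 0 0 0 0;0 0 0 0 0 0 0;0 0 0 0 0 0 0;0 0 0 0 0 0 0;0 0 0 0 0 0 0;0 0 0 0 0 0 0'
python3 - <<'E'
from h import *
capture("scene");print(place_of("scene","lower_pulley")[:1])
import numpy as np
print(85*np.sin(.06),85*(1-np.cos(.06)))
E
```

```text
time_s: 12.2
position: [0.48, -0.0961, 0.0367]
tcp_rot: [[0.495, 0.869, 0.0], [0.869, -0.495, -0.0], [-0.0, 0.0, -1.0]]
force: [1.2, -0.5, 0.2]
opening: 0.396
grasp_force: 0.4
[{'at': [0.4858, -0.0946, 0.0636], 'conf': 0.6}]
5.096940550752791 0.15295410550764388
```

```bash
python3 -m jog '0 0 0 0 0 0 0;0 0 0 0 0 0 0'|grep -E "force|open"
```

```text
force: [-0.2, 0.6, -0.2]
opening: 0.388
grasp_force: 30.0
```

```bash
python3 -m jog '0.1 4.25 0 0 0 -0.05 0;0.4 8.5 0 0 0 -0.1 0;0.4 8.5 0 0 0 -0.1 0;0.4 8.5 0 0 0 -0.1 0;0.4 8.5 0 0 0 -0.1 0;0.4 8.5 0 0 0 -0.1 0;0 0 0 0 0 0 0'
```

```text
time_s: 13.42
position: [0.5246, -0.107, 0.0366]
tcp_rot: [[-0.03, 1.0, -0.001], [1.0, 0.03, 0.001], [0.001, -0.001, -1.0]]
force: [-1.4, 1.0, 2.0]
opening: 0.39
grasp_force: 30.0
```

```bash
python3 -m jog '0.4 8.5 0 0 0 -0.1 0;0.4 8.5 0 0 0 -0.1 0;0.4 8.5 0 0 0 -0.1 0;0.4 8.5 0 0 0 -0.1 0;0.4 8.5 0 0 0 -0.1 0;0.4 8.5 0 0 0 -0.1 0;0 0 0 0 0 0 0;0 0 0 0 0 0 0'
python3 - <<'E'
from h import *
for c in("scene","top"):
    p=capture(c);print([(d["at"],d["conf"]) for d in place_of(c,"lower_pulley")[:1]])
    if c=="scene":cv2.imwrite("pics/s7.png",cv2.resize(p["color"][130:270,170:310,::-1],None,fx=4,fy=4))
E
```

```text
time_s: 14.42
position: [0.5721, -0.091, 0.0366]
tcp_rot: [[-0.588, 0.809, -0.0], [0.809, 0.588, 0.001], [0.001, 0.0, -1.0]]
force: [-1.1, 1.6, 1.3]
opening: 0.387
grasp_force: 30.0
[([0.5723, -0.0909, 0.0651], 0.57)]
[]
```

View pics/s7.png

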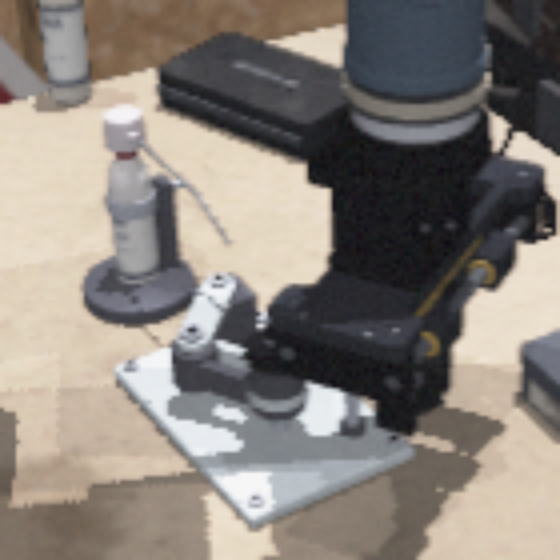

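The cap is up, the pulley is in the grip at the gripper, and it has swept about 1.15 rad. I'll push on in small steps until the stop pushes back.

```bash
python3 -m jog '0 3 0 0 0 -0.03 0;0 0 0 0 0 0 0;0 0 0 0 0 0 0'|grep -E "pos|force"; python3 -m jog '0 2 0 0 0 -0.02 0;0 0 0 0 0 0 0;0 0 0 0 0 0 0'|grep -E "pos|force"
```

```text
position: [0.5746, -0.0892, 0.0366]
force: [-1.6, 1.1, 2.8]
grasp_force: 30.0
position: [0.5761, -0.088, 0.0366]
force: [-2.9, 1.3, 3.0]
grasp_force: 30.0
```

```bash
python3 -m jog '0 2 0 0 0 -0.02 0;0 0 0 0 0 0 0;0 0 0 0 0 0 0'|grep -E "pos|force|open"
```

```text
position: [0.5775, -0.0869, 0.0366]
force: [-3.8, -1.0, 3.1]
opening: 0.393
grasp_force: 30.0
```

```bash
python3 -m jog '0 2 0 0 0 0 0;0 0 0 0 0 0 0;0 0 0 0 0 0 0'|grep -E "pos|force|open"; python3 -m jog '0 2 0 0 0 0 0;0 0 0 0 0 0 0;0 0 0 0 0 0 0'|grep -E "pos|force|open"
```

```text
position: [0.5776, -0.0868, 0.0366]
force: [-7.7, -4.4, 4.5]
opening: 0.386
grasp_force: 30.0
position: [0.5776, -0.0866, 0.0365]
force: [-11.5, -8.3, 6.4]
opening: 0.389
grasp_force: 30.0
```

The position has stalled while the tangential force climbs to 14 N, so the arm is firmly on its stop.

Run:
```python
from rig import *
print(hand_in())
```

```text
the job is handed in; nothing more can be done
None
```

The job is handed in: the cap was pressed fully down and came back up, and the cage arm is wound against its stop and still held there in the gripper; the bystanders were not touched, and no verdict came back from the hand-in.

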